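Book a board in by its barcode, then release and hold the test press on it

ROBOT

A 6-joint arm with a two-finger parallel gripper is mounted at the origin on a cart in front of the work surface, level with it; the furniture and walls round the work are solid. World frame = base frame: x ahead of the robot, y to its left, z up, the work surface at z = 0. Lengths are in mm, angles in rad, forces in N, time in s.
With the tool pointing down it reaches from about 325 to 925 mm from the base axis. Payload 3.1 kg.
Tool frame: the origin (TCP) lies midway between the tips of the shut fingers; the grasp point (between the pads) lies 19 mm behind it; z points along the fingers, y is the line along which they close (so a half turn about z gives the same grasp; the last joint's range is limited). The gripper opens to 85 mm and grips with 20 to 120 N. Pads are 22 mm wide; open, the fingers measure 114 mm over their backs; the gripper's body (76 mm by 85 mm) begins 54 mm behind the grasp point. The pads swing forward as they close: fully open they stand 13 mm farther back than shut.
Start: joints at [1.196, 0.217, 1.613, -0, 1.311, -0.112], TCP at [162.346, 603.559, 231.3] pointing down, gripper open.
Joint ranges: [-2.75, 2.75], [-0.78, 2.1], [0.31, 2.55], [-1.13, 4.27], [0.13, 2.63], [-2.58, 2.58]. Speed limits (rad/s): [2.79, 2.79, 3.14, 3.14, 3.14, 3.14].

INTERFACE

Orientations are given as a 3x3 rotation matrix whose columns are the frame's x, y, z axes.
In Python, from plant import r gives the robot as it stands.
- The arm moves only by the tool apply_moves, never from a script. Its argument "targets" is text: rows parted by semicolons, each of 7 numbers parted by spaces: the closure, from -1 (fully open) to 1 (shut), then the shift along the tool's x, y, z in m, then the turn, a rotation vector about the tool's x, y, z in degrees. In form: claw x y z rx ry rz; .... A call has exactly 10 rows; each row is the pose to reach, as a shift and turn from the pose commanded when the call began, along the tool's axes at that moment; what a row does not reach only later rows make up. A row lasts 1/10 s, in which the tool goes at most 50 mm and 8.59 degrees, less where a joint would pass 70% of its speed; a pose out of reach is approached as far as the arm can. A call with a gripper value outside its range is refused whole. The fingers move at their own pace and stop on an object; the grip force is fixed at half the most. Time passes only in rows, so rows that repeat a pose let the fingers close, or fill a call up. It gives the time, the measured TCP pose, the force, the opening and the grip force at its end, in the units of the state.
- r.read_state(): the state, without advancing time (a new reading comes with each control period).
- r.get_image(name): name is "scene" or "side" or "wrist"; returns (picture, depth): 400x640x3 uint8, red, green, blue; 400x640 float32, mm along the optical axis (not along the pixel's ray), 0 where there is no reading.
- r.get_calibration(name): a dict with "fovy" (degrees; the focal length in pixels is half the picture's height over the tangent of half this angle, whatever the lens; pixels are square), "cx", "cy" (the principal point, pixels), "world_from_camera" (4x4, takes a point from camera to world coordinates); the wrist camera has in their place "mount" (4x4, takes a point from camera to tool coordinates, whose origin is the TCP and whose axes are the flange's). Camera axes: x right, y down, z forward; pixel columns grow to the right and rows downward; lengths in mm; the calibration is good to about 2 mm. A picture is of the moment at which its call begins: read the wrist's pose just before it. get_calibration takes no time and is no camera call.
- r.job_done(): hands the job in; it is judged then, once.
Trained networks look in the newest picture that a camera, given by its name, has taken for a name from the list of things; names that differ only in an ending like _2 or _b are one class to them, and where a whole thing is asked for, a point or a joint stands for the part that bears it (a point fixed in the world has none). Each returns a list of dicts, best first, with "score" (0 to 1); they miss things now and then, are a little off and sometimes report something else, mostly with a low value. They report only what shows in the picture. A call takes as long as a camera call. They do not tell look-alikes from the thing itself.
- r.recognise(camera, target): "box" ([centre column, centre row, width, height] in pixels, round what is visible of it).
- r.trace(camera, target): "mask" (400x640 bool, what is visible of it) and "box" ([centre column, centre row, width, height] in pixels, round what is visible of it).
- r.pinpoint(camera, target): "location" ([column, row] in pixels: a listed point, or the origin of a listed thing).
The state is a dict: "time_s": time; "joint_pos": joint angles; "joint_vel": joint speeds; "joint_efforts": joint torques, N m; "tool_pos": TCP position; "ee_rot": TCP orientation; "contact_force": force on the tool from outside, world axes, zero at the start; "moment": the same for the moment, N m; "opening": finger opening in mm; "gripper_force": force on a finger pad.
Only numpy, scipy, OpenCV 4.12 (cv2) and the standard library are available. Lean on these libraries where they do the work, as an engineer would, in place of code of your own. Each camera call takes 0.05 s, during which the arm holds its last target. There are 200 camera calls.

TASK

Pick up the barcode scanner and book the board in: hold the scanner level and still in the air for over a second with its red window about 10 cm from the barcode label on the white carton and pointing squarely at it, then lay it flat on the bench again and let go of it. Then flip the red safety catch on the test fixture right over to the left, and only after that pull the press lever by its black handle forward and down to its stop, so that the foot presses on the board; finish while still holding the lever there, for it springs back when let go. Leave the cartons, the board and the other things on the bench where they are.

Things in the scene. Friction and masses are not known exactly. Their poses are not given: they have to be found in the camera images.
- scanner: Dark grey hand-held barcode scanner, 186 x 68 x 41 mm, 0.2 kg, lying flat. Origin: centre of its underside, z up; its own -x end is the wide head with the red window, +x the narrow handle. It tapers from 66 mm wide at the head to 33 at the handle's end; near its origin it is 47 wide and 34 high: grip there across its own y. It reads by itself, no trigger.
- scanner_window (a point): Centre of the scanner's red window, on its head end (own x = -92 mm, 19 mm above its underside). The beam leaves along the scanner's own -x; this point's axes are those of the scanner.
- carton: White carton, 69 x 111 x 51 mm (x, y, z), standing on the brown one; the board came in it. Origin: centre of its underside; its own -x face (111 x 51 mm) carries the barcode label and faces the robot's side.
- carton_label (a point): Centre of the barcode label on the white carton's front (-x) face, about 40 x 30 mm, 25 mm above the carton's underside, about 80 mm above the bench.
- lower_box: Brown carton, 121 x 86 x 56 mm, standing on the bench under the white one (its own label looks to the back). Origin: centre of its underside.
- fixture: Board test fixture, fixed to the bench: grey base, own x -130 to +110 mm, y -110 to +110, 42 high, board in a black nest, column at the back with a blue press head reaching over the board (x -100 to +96, y -50 to +50, z 108 to 150). Origin: underside, under the head. Own -x is its front (to the robot), +y its left seen from the robot. The lever is on its right (-y).
- catch (a joint): Red safety catch on top of the press head: rocker on a pin along the fixture's x. 0 rad: thumb tab upright, red finger reaching right, its turned-up end just in front of the lever arm, which it blocks. Grows to its stop at 1.4 as the tab is pushed to the fixture's left (+y); that swings the finger up and clear. Friction keeps it where it is left; 1 to 2 N on the tab moves it. Off beyond 1.0.
- catch_tab (a point): Point on the catch's thumb tab, 40 mm above its pivot pin; the tab is a red plate 26 mm wide (along the fixture's x), 8 mm thick (along y), its top 54 mm above the pin. As the catch turns, the finger swings over 58 to 85 mm behind the tab (fixture +x), up to 105 mm above the pin: keep the hand clear of it.
- catch_pivot (a point): Point on the pin's axis straight below the tab, 10 mm above the top of the press head (160 mm above the bench). It stays put as the catch turns.
- lever (a joint): Press lever right of the head on a shaft along the fixture's y, 129 mm above the bench. 0 rad: at rest, arm 15 degrees back from upright; grows as the handle is pulled to the fixture's front (-x) and down, to its stop at 1.047 (45 degrees forward). A spring drives it back when let go: about 3 N at the handle at rest, 8 N at the stop.
- lever_handle: Black round grip bar at the end of the lever arm, 22 mm in diameter, 110 mm long, level, along the fixture's y axis and sticking out to its right (-y). Origin at its inner end on the arm. It revolves freely on its own axis, like a machine handle.
- lever_grip (a point): Point on the axis of the grip bar, 57 mm out from the arm (the middle of the bar), 110 mm from the shaft. Room overhead: a shelf with a big box begins 0.60 m ahead of the robot, 0.57 m above the bench; a hand leaning back to the robot by 20 degrees stays well clear.
- lever_axis (a point): Point on the axis of the lever's shaft, at the same y in the fixture as lever_grip: the handle moves on a circle of 110 mm radius about it.
- press_foot: Sprung steel foot with a white pad under the press head, geared to the lever: it comes down 18 mm over the lever's full travel, meets the board at about 0.65 rad and then presses it with up to about 12 N.
- board: Blue circuit board, 112 x 169 x 20 mm, lying in the nest under the foot. Origin: near the centre of its underside.
- nest (a point): Point on the nest's floor where the board's origin belongs.
- mug: Orange mug, 81 x 113 x 101 mm, a bystander. Origin: centre of its underside.
- reader: Dark card reader with a keypad, 155 x 72 x 32 mm, a bystander. Origin: centre of its underside.
- pliers: Red-handled pliers, 179 x 62 x 19 mm, a bystander. Origin: centre of its underside.
- tape: Roll of black tape, 62 x 60 x 19 mm, a bystander. Origin: centre of its underside.
Things that resemble listed ones, but are neither listed nor needed, are in the scene too. What is shaped like the carton but green is not meant.

How it is judged (in metres and radians):
On the way, in this order (a step that is already met when the one before it is completed fails the run):
1. the scanner is held in the air, level and still, for a second, its window 40 to 180 mm from the label on the white carton and pointing at it (within 30 mm and 0.4 rad) (x of carton_label in the frame of scanner_window between -0.18 and -0.04 m and y of carton_label in the frame of scanner_window between -0.03 and 0.03 m and z of carton_label in the frame of scanner_window between -0.025 and 0.025 m and angle between the x axis of scanner and the x axis of carton, either way round below 0.4 rad and x of scanner_window in the frame of carton below -0.05 m and angle between scanner's own z axis and vertical below 0.4 rad and linear speed of scanner below 0.03 m/s and angular speed of scanner below 0.2 rad/s and height (world z) of scanner above 0.02 m and contact force between the fingers and scanner above 0.5 N), for 1 s.
2. the scanner lies flat on the bench, let go (height (world z) of scanner between -0.012 and 0.012 m and angle between scanner's own z axis and vertical below 0.15 rad and linear speed of scanner below 0.03 m/s and contact force between the fingers and scanner below 0.1 N), for 0.2 s.
3. the catch is flipped off (beyond 1.0 rad) while the lever is still at rest (value of joint catch above 1 rad and value of joint lever below 0.1 rad), for 0.1 s.
4. the lever is pulled by its handle to its stop (beyond 0.93 rad) and the foot presses on the board (value of joint lever above 0.93 rad and value of joint catch above 1 rad and contact force between press_foot and board above 4 N and contact force between the fingers and lever_handle above 1 N), for 0.3 s.
At the end, for the whole second after the job is handed in: the fingers hold the lever by its handle beyond 0.93 rad (stop at 1.05), the foot presses the board with over 4 N, the catch is still off (beyond 1.0 rad), the scanner lies flat and untouched on the bench, the board is in its nest (within 8 mm) (all of step 2 and all of step 4 and horizontal distance between board and nest below 0.008 m); the arm keeps its last pose, push and grip.
It fails at once if the scanner is dropped: out of the fingers more than 30 mm above the bench (height (world z) of scanner above 0.03 m and contact force between the fingers and scanner below 0.05 N).
It fails at once if a carton is shoved more than 25 mm (distance of any of carton, lower_box from where it was at the start of the episode above 0.025 m).
It fails at once if a bystander (mug, card reader, pliers, tape) is moved more than 30 mm (distance of any of mug, reader, pliers, tape from where it was at the start of the episode above 0.03 m).
It also fails if it takes over 61 s, if anything falls off the work surface, if the arm or the gripper's body presses on something with over 40 N, if the wrist force passes 120 N, or if a joint passes its speed limit or range.

## Working session

There is one attempt and no reset: what is moved stays moved. The work goes in short steps, Python scripts to look and compute and a tool call to move; the robot and the scene stay as the last step left them, time stands still between calls to the robot, and variables do not carry over. Pictures are saved under pics/ and viewed, at most 10 in all, crops included, and the job is handed in when it is done.

Besides the shell and the picture viewer there is one more tool, called by a JSON object that holds its "op" and its "data". apply_moves: Moves the arm, as the interface text tells. Its arguments: {"type":"object","properties":{"targets":{"type":"string"}},"required":["targets"]}

```bash
mkdir -p pics
cat > h.py <<'E'
import numpy as np, cv2
from plant import r
def cal(n):
    c=r.get_calibration(n); f=200/np.tan(np.radians(c["fovy"])/2)
    if "world_from_camera" in c: T=np.array(c["world_from_camera"])
    else:
        s=r.read_state(); W=np.eye(4); W[:3,:3]=s["ee_rot"]; W[:3,3]=s["tool_pos"]; T=W@np.array(c["mount"])
    return f,c["cx"],c["cy"],T
def ray(C,u,v):
    f,cx,cy,T=C; d=T[:3,:3]@np.array([(u-cx)/f,(v-cy)/f,1]); return T[:3,3],d
def p3(C,D,u,v,k=2):
    u,v=int(round(u)),int(round(v)); w=D[max(v-k,0):v+k+1,max(u-k,0):u+k+1]; w=w[w>0]
    z=np.median(w) if w.size else np.nan
    o,d=ray(C,u,v); return o+d*z
def atz(C,u,v,z):
    o,d=ray(C,u,v); return o+d*(z-o[2])/d[2]
def cloud(C,D,mask):
    f,cx,cy,T=C; v,u=np.nonzero(mask&(D>0)); z=D[v,u]
    return (T[:3,:3]@np.stack([(u-cx)/f*z,(v-cy)/f*z,z])).T+T[:3,3]
def toT(dp):  # world shift mm -> tool m
    return np.array(r.read_state()["ee_rot"]).T@np.array(dp)/1000
def save(n,p): cv2.imwrite("pics/"+n,p[...,::-1])
E
python3 - <<'E'
from h import *
np.set_printoptions(precision=1,suppress=True)
print(r.read_state())
for n in ["scene","side"]:
    im,D=r.get_image(n); save(n+".png",im); C=cal(n); print(n,C[3][:3,3],C[3][:3,2])
    np.save(n+"D.npy",D)
    for t in ["scanner","scanner_window","carton","carton_label","lower_box","fixture","catch_tab","catch_pivot","lever_grip","lever_axis","lever_handle","mug"]:
        for q in r.pinpoint(n,t)[:3]:
            u,v=q["location"]; print(t,round(q["score"],2),round(u),round(v),p3(C,D,u,v))
E
```

```text
{'time_s': 0.0, 'joint_pos': array([ 1.2,  0.2,  1.6,  0. ,  1.3, -0.1]), 'joint_vel': array([ 0.,  0., -0.,  0.,  0.,  0.]), 'joint_efforts': array([  0. , -39.7, -30.4,  -0. ,   0. ,   0. ]), 'tool_pos': array([162. , 602.8, 229.9]), 'ee_rot': array([[-1. ,  0.3, -0. ],
       [ 0.3,  1. , -0. ],
       [ 0. , -0. , -1. ]]), 'contact_force': array([-0. , -0.1, -0.8]), 'moment': array([ 0.1, -0. ,  0. ]), 'gripper_force': 0.0, 'opening': 85.51222044179788}
scene [-519.5 1263.   934.2] [ 0.6 -0.7 -0.4]
scanner 0.49 357 222 [ 431.6 -178.6   56.4]
scanner 0.48 288 274 [131.7 539.4 303.7]
carton 0.95 312 251 [442.9  71.   36. ]
carton 0.64 224 240 [656.  276.7  85.1]
carton_label 0.91 232 240 [653.2 244.2  72.6]
carton_label 0.9 314 243 [460.9  38.8  47. ]
lower_box 0.73 225 257 [631.8 296.9  37.9]
fixture 0.66 355 223 [ 434.7 -170.2   54.4]
fixture 0.56 342 229 [ 446.5 -105.    50.5]
catch_tab 0.74 363 187 [ 415.8 -178.6  203.5]
catch_pivot 0.68 410 206 [ 403.1 -532.2    7.4]
catch_pivot 0.55 359 196 [ 430.4 -178.6  163.5]
catch_pivot 0.17 356 223 [ 432.2 -173.2   54. ]
lever_grip 0.52
[... 416 characters left out ...]
201.1  77.5]
carton 0.21 310 265 [ 440.3 -217.9   61.5]
carton_label 0.89 289 196 [651.9 249.7  72.1]
carton_label 0.79 283 243 [477.3   0.2  24. ]
lower_box 0.87 298 212 [ 432.7 -182.6  210.7]
lower_box 0.69 309 265 [ 437.9 -216.6   61.9]
lower_box 0.68 303 246 [ 407.2 -240.8  142.4]
fixture 0.84 324 270 [ 461.6 -253.8   55.3]
catch_tab 0.62 297 217 [ 427.2 -185.2  198.6]
catch_pivot 0.66 349 318 [ 421.4 -409.2   17.2]
catch_pivot 0.65 295 231 [ 418.  -186.   160.4]
lever_grip 0.74 360 210 [ 518.5 -332.3  243.5]
lever_axis 0.66 352 251 [ 571.2 -240.6   69.3]
lever_axis 0.5 360 210 [ 518.5 -332.3  243.5]
lever_handle 0.72 345 204 [ 516.  -277.5  242.4]
mug 0.76 392 306 [ 510.4 -460.6   41.5]
```

View pics/scene.png

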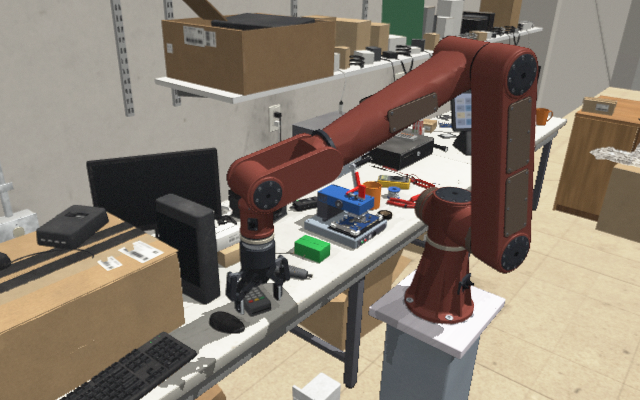

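View pics/side.png

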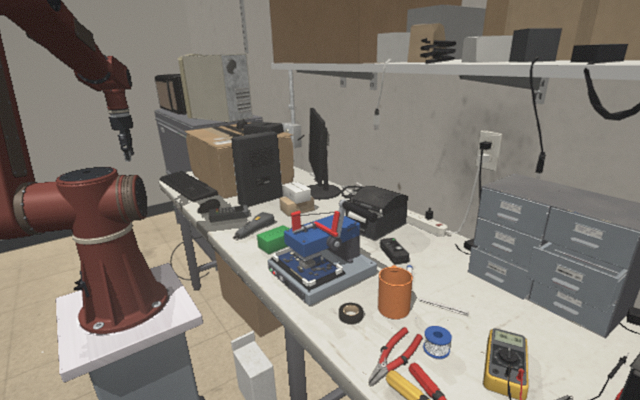

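The scene view is partly hidden by the arm: the green carton is at (312,247) and the fixture at (345,215). In the side view the scanner lies at (254,225), the white carton on the brown one is at (297,190), the fixture at (315,260), the mug at (394,292) and the card reader at (225,213). Next I'll look from above with the wrist camera.

```bash
cat >> h.py <<'E'
from scipy.spatial.transform import Rotation as Ro
def down(yaw):  # tool down with tool y axis at world yaw(deg)
    a=np.radians(yaw); y=np.array([np.cos(a),np.sin(a),0]); z=np.array([0,0,-1.]); return np.stack([np.cross(y,z),y,z],1)
def go(p,R=None):
    s=r.read_state(); R0=np.array(s["ee_rot"]); R=R0 if R is None else R
    print("shift",np.round(R0.T@(np.array(p)-s["tool_pos"])/1000,4),"rot",np.round(Ro.from_matrix(R0.T@R).as_rotvec(degrees=True),2))
E
python3 - <<'E'
from h import *
np.set_printoptions(precision=3,suppress=True)
print(r.get_calibration("wrist")); print(r.read_state()["ee_rot"])
go([400,170,350],down(90)); go([400,170,350],down(-90))
C=cal("side");D=np.load("sideD.npy")
im=r.get_image("side")[0]
for u,v in [(240,236),(254,226),(268,217),(297,189),(290,196),(297,208)]: print(u,v,p3(C,D,u,v,1))
x,y=180,150; save("c1.png",cv2.resize(im[y:y+150,x:x+200],None,fx=4,fy=4))
E
```

```text
{'fovy': 62.16991495880694, 'cx': 318.4973003803858, 'cy': 196.728105353429, 'mount': array([[  -0.   ,   -0.963,   -0.268,   68.715],
       [   1.   ,   -0.001,    0.001,    0.024],
       [  -0.001,   -0.268,    0.963, -142.355],
       [   0.   ,    0.   ,    0.   ,    1.   ]])}
[[-0.966  0.26  -0.   ]
 [ 0.26   0.966 -0.   ]
 [ 0.    -0.    -1.   ]]
shift [-0.342 -0.357 -0.119] rot [ -0.    -0.   -15.06]
shift [-0.342 -0.357 -0.119] rot [ -0.     0.   164.94]
240 236 [392.053 154.662  14.459]
254 226 [457.432 176.488  25.163]
268 217 [524.736 194.29   35.465]
297 189 [674.16  221.447 104.811]
290 196 [651.134 240.333  75.079]
297 208 [663.273 211.515  29.201]
```

View pics/c1.png

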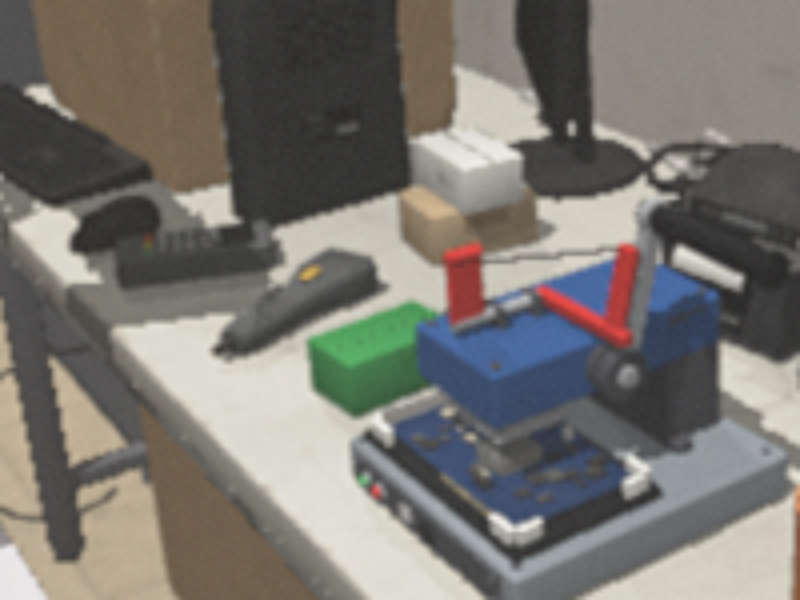

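The crop (origin 180,150, ×4) shows the scanner at crop (300,300) with its head away from the robot. The white carton on the brown one is at (465,165), and the green look-alike at (375,355) is to be left alone. The red tab is at (463,280), and the lever arm at (645,270) runs to the black bar at (720,240).

Nothing else looks like the scanner: the mouse at side (208,205) and the keypad at (228,212) don't match.

{"op": "apply_moves", "data": {"targets": "-1 -0.05 -0.1 -0.12 0 0 -8;-1 -0.37 -0.46 -0.15 0 0 -15;-1 -0.37 -0.46 -0.15 0 0 -15;-1 -0.37 -0.46 -0.15 0 0 -15;-1 -0.37 -0.46 -0.15 0 0 -15;-1 -0.37 -0.46 -0.15 0 0 -15;-1 -0.37 -0.46 -0.15 0 0 -15;-1 -0.37 -0.46 -0.15 0 0 -15;-1 -0.37 -0.46 -0.15 0 0 -15;-1 -0.37 -0.46 -0.15 0 0 -15"}}

```text
time_s: 2.35
tool_pos: [352.3, 167.1, 358.5]
ee_rot: [[-1.0, 0.001, 0.002], [0.001, 1.0, 0.001], [-0.002, 0.001, -1.0]]
contact_force: [0.6, 0.6, 0.3]
opening: 85.6
gripper_force: 0.0
```

{"op": "apply_moves", "data": {"targets": "-1 0 0 0 0 0 0;-1 0 0 0 0 0 0;-1 0 0 0 0 0 0;-1 0 0 0 0 0 0;-1 0 0 0 0 0 0;-1 0 0 0 0 0 0;-1 0 0 0 0 0 0;-1 0 0 0 0 0 0;-1 0 0 0 0 0 0;-1 0 0 0 0 0 0"}}

```text
time_s: 3.35
tool_pos: [352.0, 168.9, 357.7]
ee_rot: [[-1.0, 0.001, -0.0], [0.001, 1.0, -0.0], [0.0, -0.0, -1.0]]
contact_force: [-0.5, -0.3, 0.4]
opening: 85.3
gripper_force: 0.0
```

```bash
cat > look.py <<'E'
from h import *
import sys
np.set_printoptions(precision=1,suppress=True)
def look(n,names,cams=("wrist","scene","side"),show=None,mask=()):
    for c in cams:
        C=cal(c); im,D=r.get_image(c); np.savez(f"{c}_{n}.npz",im=im,D=D,T=C[3],k=np.array(C[:3]))
        if c==show: save(f"{c}_{n}.png",im)
        for t in names:
            for q in r.pinpoint(c,t)[:2]:
                u,v=q["location"]; print(c,t,round(q["score"],2),round(u),round(v),p3(C,D,u,v))
        for t in mask:
            for q in r.trace(c,t)[:1]:
                P=cloud(C,D,q["mask"]); np.save(f"m_{c}_{t}_{n}.npy",P); print(c,t,"mask",round(q["score"],2),len(P),np.percentile(P,[2,50,98],axis=0).ravel() if len(P) else '')
E
python3 - <<'E'
from look import *
look("a",["scanner","scanner_window","carton","carton_label","catch_tab","catch_pivot","lever_grip","lever_axis","fixture"],("wrist","scene"),"wrist",["scanner","carton","lower_box"])
E
```

```text
wrist scanner 0.91 334 217 [445.4 192.4  31. ]
wrist scanner_window 0.7 358 274 [536.7 230.4  36.9]
wrist carton 0.78 238 227 [454.   52.9  49.7]
wrist carton_label 0.63 211 232 [461.9  13.1  49.3]
wrist carton_label 0.57 372 357 [340.3 181.7 435.3]
wrist fixture 0.8 98 247 [ 481.5 -149.4   57.5]
wrist fixture 0.41 372 354 [340.8 182.  433.8]
wrist carton mask 0.97 3747 [414.4   5.4   8.5 459.4  44.5  49.3 520.2  74.8  51.3]
wrist lower_box mask 0.92 1882 [621.8 211.7   5.6 629.5 253.2  48.  659.9 296.7  56. ]
scene scanner 0.86 283 272 [445.3 215.1  19.4]
scene scanner_window 0.82 258 264 [525.8 248.5  32. ]
scene scanner_window 0.59 347 228 [ 426.6 -107.9   60.6]
scene carton 0.71 226 241 [655.  269.2  78.5]
scene carton 0.69 313 253 [437.4  72.1  30.7]
scene carton_label 0.76 232 242 [650.7 246.8  66.9]
scene catch_tab 0.52 363 190 [ 415.4 -179.4  191.6]
scene catch_pivot 0.64 359 197 [ 428.5 -176.1  160.9]
scene lever_grip 0.51 359 159 [ 827.3 -758.9   50.9]
scene fixture 0.64 344 228 [ 438.1 -105.4   57.5]
scene fixture 0.31 225 240 [654.6 273.6  84.3]
scene scanner mask 0.93 759 [381.4 148.7  -4.3 470.6 211.7  23.9 560.8 257.   37.7]
scene carton mask 0.65 561 [648.  202.1  55.2 657.6 251.2  95.  713.9 307.  105.3]
scene lower_box mask 0.81 499 [618.5 220.   -0.8 629.3 270.6  33.8 666.2 304.1  54.8]
```

View pics/wrist_a.png

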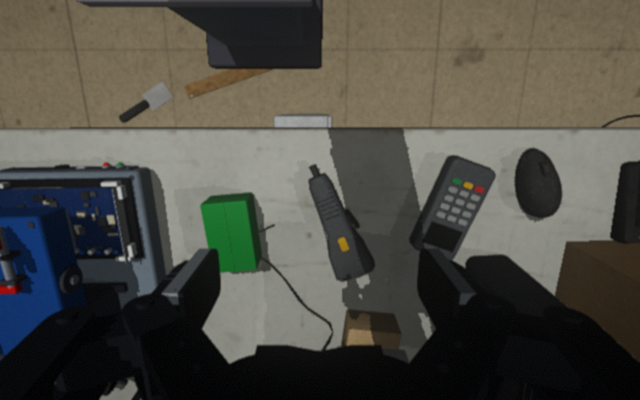

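The wrist view shows the scanner from its tail at (315,170) to its head at (352,275). The card reader is clear of it at (455,205), the green carton is at (230,230), and the brown lower box shows at (372,325). Next I'll fit the scanner pose from height and measure the carton.

```bash
cat > m.py <<'E'
from h import *
np.set_printoptions(precision=1,suppress=True)
def pts(f):
    d=np.load(f); C=(*d["k"],d["T"]); D=d["D"]; return cloud(C,D,np.ones(D.shape,bool)),d["im"][(D>0)]
P,c=pts("wrist_a.npz")
b=(P[:,0]>360)&(P[:,0]<590)&(P[:,1]>110)&(P[:,1]<270)&(P[:,2]>-20)&(P[:,2]<60)
Q=P[b]; bench=Q[np.abs(Q[:,2])<6]; print("bench z",np.median(bench[:,2]))
S=Q[Q[:,2]>9]
n,l,st,ce=cv2.connectedComponentsWithStats((lambda g:(g.__setitem__((((S[:,0]-360)/3).astype(int),((S[:,1]-110)/3).astype(int)),1),g)[1])(np.zeros((80,56),np.uint8)))
k=1+np.argmax(st[1:,4]); S=S[l[((S[:,0]-360)/3).astype(int),((S[:,1]-110)/3).astype(int)]==k]
print(len(S),np.percentile(S,[0,50,100],axis=0))
rect=cv2.minAreaRect(S[:,:2].astype(np.float32)); print("rect",rect); print(cv2.boxPoints(rect))
# axis from slice midlines
for a0 in [90,75,70,65]:pass
ctr=np.array(rect[0]); w,h=rect[1]; a=np.radians(rect[2] if w>h else rect[2]+90); e=np.array([np.cos(a),np.sin(a)]); e*=np.sign(e[0]); nrm=np.array([-e[1],e[0]])
t=(S[:,:2]-ctr)@e; s=(S[:,:2]-ctr)@nrm
for t0 in range(-100,100,20):
    m=(t>=t0)&(t<t0+20)
    if m.sum()>5: print(t0,np.percentile(s[m],[1,99]),S[m,2].max(), ctr+e*(t0+10)+nrm*np.mean(np.percentile(s[m],[1,99])))
print("e",e,np.degrees(np.arctan2(e[1],e[0])))
M=np.load("m_scene_carton_a.npy")
for zl,zh in [(58,75),(75,95),(98,110)]:
    m=(M[:,2]>zl)&(M[:,2]<zh); print(zl,cv2.minAreaRect(M[m,:2].astype(np.float32)))
# side camera: white carton cloud
d=np.load("sideD.npy");C=cal("side");Mk=np.zeros(d.shape,bool);Mk[178:206,275:318]=1;W=cloud(C,d,Mk)
W=W[(W[:,2]>60)&(W[:,0]<760)&(W[:,0]>600)&(W[:,1]>150)&(W[:,1]<340)]
f=W[W[:,2]<98]; tp=W[W[:,2]>=100]; print("side low",cv2.minAreaRect(f[:,:2].astype(np.float32)),"top",cv2.minAreaRect(tp[:,:2].astype(np.float32)),np.median(tp[:,2]))
np.save("W.npy",W)
for y0 in range(170,320,15):
    m=(M[:,1]>y0)&(M[:,1]<y0+15)&(M[:,2]>60)&(M[:,2]<97); n2=(f[:,1]>y0)&(f[:,1]<y0+15)
    print(y0,m.sum(),np.median(M[m,0]) if m.sum() else '',n2.sum(),np.median(f[n2,0]) if n2.sum() else '')
E
python3 m.py
```

```text
bench z -0.23325283426399324
3513 [[368.  153.7   9.2]
 [471.  199.5  31.3]
 [548.7 256.8  42.6]]
rect ((455.32635498046875, 194.89407348632812), (185.2487335205078, 64.83528137207031), 21.703256607055664)
[[357.3 190.8]
 [381.3 130.5]
 [553.4 199. ]
 [529.4 259.3]]
-100 [-6.7  4.3] 19.62294551969717 [372.2 160.5]
-80 [-16.5  15.4] 29.45810656264581 [390.5 168.5]
-60 [-18.9  16.9] 30.393931300918382 [409.2 175.5]
-40 [-20.   18.1] 32.43297903528236 [427.8 182.9]
-20 [-20.8  25.9] 33.15949645208889 [445.1 193.5]
0 [-22.1  30.7] 33.92272037536054 [463.  202.6]
20 [-26.   26.3] 41.459045153607576 [483.1 206.1]
40 [-29.4  29.6] 42.64508871737786 [501.7 213.5]
60 [-30.9  31.3] 39.95842619548239 [520.3 221. ]
80 [-31.4  31.8] 40.20275879720987 [538.9 228.4]
e [0.9 0.4] 21.703256607055668
58 ((654.1015625, 255.33966064453125), (108.52603149414062, 13.542210578918457), 84.12615203857422)
75 ((653.9556274414062, 256.7858581542969), (108.71041870117188, 15.375506401062012), 87.25045013427734)
98 ((684.1149291992188, 252.84329223632812), (109.19865417480469, 73.05149841308594), 85.71502685546875)
side low ((662.6502075195312, 235.5507354736328), (63.972164154052734, 126.94131469726562), 29.92621612548828) top ((685.814208984375, 247.8555145263672), (114.14042663574219, 68.94893646240234), 84.07699584960938) 104.43083250391066
170 0  0 
185 0  123 682.5014265548772
200 28 651.5319434032222 29 651.7225930151961
215 31 651.37110616022 14 650.7457427024782
230 39 652.7002764668205 17 652.1083165226653
245 38 653.5647372674445 12 652.4760355392388
260 33 655.1903238101124 12 655.2162032414793
275 39 656.9127168327175 14 655.2937517337054
290 37 657.9877925846836 11 656.8353886149306
305 14 655.9643212603789 1 658.7069526256712
```

Scanner centre is about (455,195) and its beam points along yaw +21.7°. The rectangle measures 185×65 mm, as listed. The carton's face is at x≈653, y≈250, with its normal yawed about −4.4° (top centre (685,250), z 104, size matches).

Run:
```python
from h import *
go([454,198,120],down(111.7)); go([454,198,0],down(111.7)); print(r.read_state()["joint_pos"])
```

```text
shift [-0.102   0.0292  0.2377] rot [  0.    -0.   -21.75]
shift [-0.102   0.0292  0.3577] rot [  0.    -0.   -21.75]
[ 2.67140763e-01 -3.94221270e-01  1.94794119e+00  2.20899956e-05
  1.58787426e+00 -1.30269884e+00]
```

{"op": "apply_moves", "data": {"targets": "-1 -0.04 0.012 0.04 0 0 -8;-1 -0.08 0.024 0.08 0 0 -16;-1 -0.102 0.029 0.125 0 0 -21.7;-1 -0.102 0.029 0.17 0 0 -21.7;-1 -0.102 0.029 0.215 0 0 -21.7;-1 -0.102 0.029 0.255 0 0 -21.7;-1 -0.102 0.029 0.28 0 0 -21.7;-1 -0.102 0.029 0.28 0 0 -21.7;-1 -0.102 0.029 0.28 0 0 -21.7;-1 -0.102 0.029 0.28 0 0 -21.7"}}

```text
time_s: 5.65
tool_pos: [456.2, 198.4, 80.0]
ee_rot: [[-0.93, -0.369, 0.004], [-0.369, 0.93, 0.001], [-0.005, -0.0, -1.0]]
contact_force: [1.2, -0.5, 0.1]
opening: 85.5
gripper_force: 0.0
```

Run:
```python
from h import *
go([454,198,0],down(111.7))
```

```text
shift [0.0025 0.0004 0.08  ] rot [-0.03  0.26 -0.06]
```

{"op": "apply_moves", "data": {"targets": "-1 0.001 0 0.03 0 0 0;-1 0.001 0 0.055 0 0 0;-1 0.001 0 0.07 0 0 0;-1 0.001 0 0.078 0 0 0;-1 0.001 0 0.08 0 0 0;0.3 0.001 0 0.08 0 0 0;1 0.001 0 0.08 0 0 0;1 0.001 0 0.08 0 0 0;1 0.001 0 0.08 0 0 0;1 0.001 0 0.08 0 0 0"}}

```text
time_s: 6.65
tool_pos: [454.8, 197.6, -0.4]
ee_rot: [[-0.929, -0.369, 0.003], [-0.369, 0.929, 0.0], [-0.003, -0.001, -1.0]]
contact_force: [-1.1, -1.7, 6.2]
opening: 47.1
gripper_force: 60.7
```

Run:
```python
from h import *
print(r.read_state()); go([461,266,66],down(85.6))
```

```text
{'time_s': 6.65, 'joint_pos': array([ 2.68571565e-01,  2.81067698e-01,  2.04502897e+00, -9.01402173e-04,
        8.12648197e-01, -1.67951070e+00]), 'joint_vel': array([ 2.83062708e-04, -1.24283012e-03,  8.82284372e-05, -2.08721215e-04,
       -1.69694903e-03, -4.14918784e-04]), 'joint_efforts': array([  0.61531244, -30.33312321, -19.87072349,   0.32751543,
        -0.38523515,  -0.0567551 ]), 'tool_pos': array([ 4.54769380e+02,  1.97558067e+02, -4.44051681e-01]), 'ee_rot': array([[-9.29435725e-01, -3.68972506e-01,  2.91956754e-03],
       [-3.68973737e-01,  9.29439813e-01,  1.24672162e-04],
       [-2.75956291e-03, -9.61368984e-04, -9.99995730e-01]]), 'contact_force': array([-1.08488042, -1.70191391,  6.15778046]), 'moment': array([-0.3638324 ,  0.10709783, -0.02352737]), 'gripper_force': 60.68754175459617, 'opening': 47.07661082449168}
shift [-0.0312  0.0612 -0.0664] rot [-2.000e-02  1.700e-01  2.605e+01]
```

{"op": "apply_moves", "data": {"targets": "1 0 0 -0.02 0 0 0;1 0 0 -0.045 0 0 0;1 0 0 -0.061 0 0 0;1 -0.005 0.015 -0.061 0 0 5;1 -0.012 0.03 -0.061 0 0 11;1 -0.02 0.045 -0.061 0 0 17;1 -0.028 0.058 -0.061 0 0 23;1 -0.032 0.063 -0.061 0 0 26;1 -0.032 0.063 -0.061 0 0 26;1 -0.032 0.063 -0.061 0 0 26"}}

```text
time_s: 7.65
tool_pos: [459.2, 267.6, 58.6]
ee_rot: [[-0.997, 0.074, -0.001], [0.074, 0.997, -0.0], [0.001, -0.0, -1.0]]
contact_force: [-0.5, -0.3, -1.8]
opening: 46.9
gripper_force: 61.9
```

Run:
```python
from look import *
look("b",["scanner_window","carton_label","scanner"],("scene","side"),"side",["scanner","carton"])
```

```text
scene scanner_window 0.74 247 251 [537.3 284.6  92.5]
scene carton_label 0.91 317 241 [462.3  20.5  46.8]
scene carton_label 0.67 232 244 [653.5 244.8  57.2]
scene scanner 0.63 268 266 [439.4 289.8  79.7]
scene scanner mask 0.63 2999 [ 369.4 -303.7   10.6  487.6 -147.4   79.3  595.1  -76.3  236.4]
scene carton mask 0.82 710 [412.2   8.7   0.9 457.   64.4  39.8 520.8  79.9  50.8]
side scanner_window 0.86 266 196 [630.  415.2  27.7]
side carton_label 0.77 287 194 [654.2 269.2  74.4]
side carton_label 0.74 280 240 [469.8   5.4  35.5]
side scanner 0.74 242 213 [474.5 321.   22.2]
side scanner 0.34 289 193 [652.1 248.6  85.2]
side scanner mask 0.89 434 [375.7 227.6  29.6 488.9 252.7  82.1 608.2 414.3  97.4]
side carton mask 0.91 636 [412.5  -1.6  -0.3 445.   15.3  41.8 512.   70.3  51.8]
```

Run:
```python
from h import *
np.set_printoptions(precision=1,suppress=True)
im=np.load("side_b.npz")["im"]; save("c2.png",cv2.resize(im[150:270,190:350],None,fx=5,fy=5,interpolation=cv2.INTER_CUBIC))
P=np.load("m_side_scanner_b.npy"); P=P[(P[:,2]>45)&(P[:,0]<570)&(P[:,1]<310)]
P=P[P[:,1]>190]
for x in range(360,560,20):
    m=(P[:,0]>=x)&(P[:,0]<x+20)
    if m.sum()>3: print(x,m.sum(),np.percentile(P[m],[5,95],axis=0)[:,1:].ravel())
```

```text
360 12 [267.6  68.8 276.4  77.9]
380 52 [255.3  61.6 277.2  87.3]
400 48 [250.9  65.3 273.3  88.1]
420 49 [249.9  66.5 277.3  89.8]
440 13 [248.8  70.4 268.   90.3]
460 19 [237.6  67.9 252.4  92.6]
480 60 [235.4  65.2 261.   97.7]
500 72 [229.8  65.  278.5  96.9]
520 69 [227.3  64.3 274.5  97.1]
540 21 [227.   65.7 277.5  95.9]
```

View pics/c2.png

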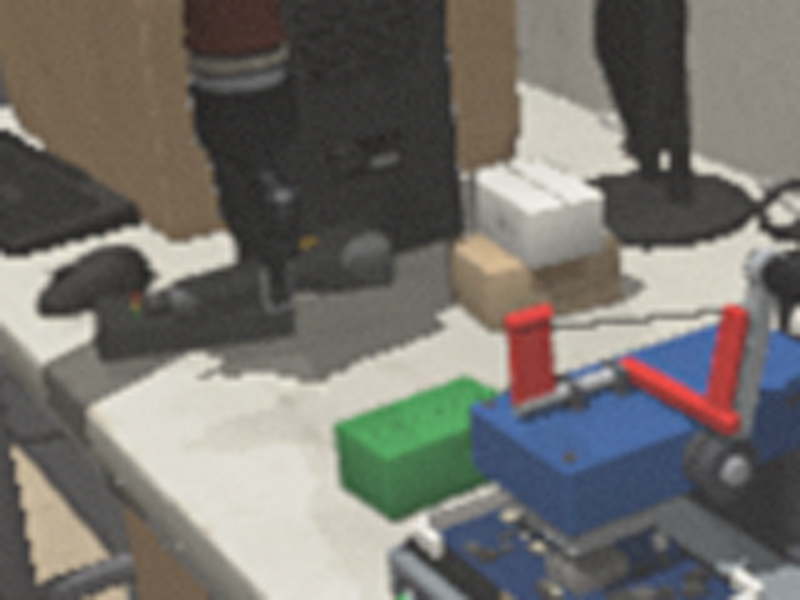

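{"op": "apply_moves", "data": {"targets": "1 -0.001 0 -0.002 0 0 0;1 -0.001 0 -0.002 0 0 0;1 -0.001 0 -0.002 0 0 0;1 -0.001 0 -0.002 0 0 0;1 -0.001 0 -0.002 0 0 0;1 -0.001 0 -0.002 0 0 0;1 -0.001 0 -0.002 0 0 0;1 -0.001 0 -0.002 0 0 0;1 -0.001 0 -0.002 0 0 0;1 -0.001 0 -0.002 0 0 0"}}

```text
time_s: 9.25
tool_pos: [460.6, 267.7, 60.6]
ee_rot: [[-0.997, 0.076, -0.0], [0.076, 0.997, -0.0], [0.0, -0.0, -1.0]]
contact_force: [0.4, -0.2, -2.5]
opening: 46.7
gripper_force: 61.9
```

The crop shows the scanner level in the air, its head at (365,255) pointing at the white carton at (540,210), and clear of the card reader at (200,310). The point cloud puts the beam line near y 250 and z 78. I'll hold a little longer, then carry it back.

{"op": "apply_moves", "data": {"targets": "1 0 0 0 0 0 0;1 0 0 0 0 0 0;1 0 0 0 0 0 0;1 0 0 0 0 0 0;1 0 -0.015 0 0 0 -6;1 0 -0.035 0 0 0 -13;1 0 -0.055 0 0 0 -20;1 0.001 -0.07 0 0 0 -26;1 0.001 -0.07 0.02 0 0 -26;1 0.001 -0.07 0.04 0 0 -26"}}

```text
time_s: 10.25
tool_pos: [455.5, 197.8, 21.2]
ee_rot: [[-0.93, -0.368, 0.003], [-0.368, 0.93, 0.001], [-0.003, -0.0, -1.0]]
contact_force: [-0.2, 0.3, -2.3]
opening: 46.9
gripper_force: 61.8
```

{"op": "apply_moves", "data": {"targets": "1 0 0 0.012 0 0 0;1 0 0 0.018 0 0 0;1 0 0 0.0205 0 0 0;1 0 0 0.0205 0 0 0;-1 0 0 0.0205 0 0 0;-1 0 0 0.0205 0 0 0;-1 0 0 0.0205 0 0 0;-1 0 0 0.0205 0 0 0;-1 0 0 0.0205 0 0 0;-1 0 0 0.0205 0 0 0"}}

```text
time_s: 11.25
tool_pos: [454.4, 198.0, 0.3]
ee_rot: [[-0.93, -0.369, 0.0], [-0.369, 0.93, 0.0], [-0.0, -0.0, -1.0]]
contact_force: [-0.3, 0.6, -0.3]
opening: 85.3
gripper_force: 0.0
```

{"op": "apply_moves", "data": {"targets": "-1 0 0 -0.03 0 0 0;-1 0 0 -0.075 0 0 0;-1 0 0 -0.12 0 0 0;-1 0 0 -0.17 0 0 5;-1 0 0 -0.22 0 0 10;-1 0 0 -0.27 0 0 15;-1 0 0 -0.32 0 0 20;-1 0 0 -0.36 0 0 21.7;-1 0 0 -0.4 0 0 21.7;-1 0 0 -0.4 0 0 21.7"}}

```text
time_s: 12.25
tool_pos: [456.8, 198.7, 408.1]
ee_rot: [[-1.0, 0.001, 0.013], [0.001, 1.0, 0.004], [-0.013, 0.004, -1.0]]
contact_force: [0.4, -0.1, 0.2]
opening: 85.1
gripper_force: 0.0
```

{"op": "apply_moves", "data": {"targets": "-1 0.01 -0.04 0 0 0 0;-1 0.02 -0.09 0 0 0 0;-1 0.025 -0.135 0 0 0 0;-1 0.03 -0.18 0 0 0 0;-1 0.03 -0.225 0 0 0 0;-1 0.03 -0.27 0 0 0 0;-1 0.03 -0.3 0 0 0 0;-1 0.03 -0.3 0 0 0 0;-1 0.03 -0.3 0 0 0 0;-1 0.03 -0.3 0 0 0 0"}}

```text
time_s: 13.25
tool_pos: [423.8, -101.1, 399.7]
ee_rot: [[-1.0, 0.0, -0.001], [0.0, 1.0, 0.001], [0.001, 0.001, -1.0]]
contact_force: [-0.2, -0.3, 0.3]
opening: 85.6
gripper_force: 0.0
```

Run:
```python
from look import *
look("c",["catch_tab","catch_pivot","lever_grip","lever_axis","lever_handle","fixture","scanner"],show="wrist")
print(r.read_state()["tool_pos"],r.read_state()["joint_pos"])
```

```text
wrist catch_tab 0.59 241 173 [ 422.  -179.   211.8]
wrist catch_tab 0.34 251 168 [ 426.1 -178.8  162.2]
wrist catch_pivot 0.68 249 165 [ 420.9 -178.8  172. ]
wrist lever_grip 0.62 104 272 [ 516.2 -314.8  242.7]
wrist lever_handle 0.64 159 274 [ 517.4 -259.1  244.7]
wrist fixture 0.44 241 174 [ 423.  -179.   211.9]
wrist scanner 0.68 499 166 [448.  182.2  29.5]
scene catch_tab 0.51 365 186 [ 566.4 -425.5   85.8]
scene catch_tab 0.3 256 263 [540.7 243.1  27.2]
scene catch_pivot 0.73 359 194 [ 431.6 -179.5  170.8]
scene lever_grip 0.5 363 163 [ 515.  -319.6  231.3]
scene lever_handle 0.51 354 165 [ 517.5 -262.4  238.3]
scene fixture 0.64 342 229 [ 445.2 -103.2   51.7]
scene fixture 0.63 355 168 [ 513.1 -263.8  226.9]
scene scanner 0.73 363 186 [ 418.7 -182.6  205.3]
scene scanner 0.68 224 244 [657.4 276.5  69.2]
side catch_tab 0.88 295 216 [ 421.4 -185.   203.1]
side catch_pivot 0.86 296 230 [ 421.6 -185.4  162. ]
side lever_grip 0.86 361 210 [ 519.6 -334.8  244.1]
side lever_axis 0.7 350 250 [ 563.7 -240.6   75.2]
side lever_handle 0.82 343 203 [ 516.5 -268.7  242.2]
side fixture 0.81 322 272 [ 450.9 -259.5   56.2]
side scanner 0.84 250 232 [439.1 175.4   7. ]
[ 424.  -102.   400.2] [-0.4 -0.3  1.8 -0.   1.6 -2. ]
```

View pics/wrist_c.png

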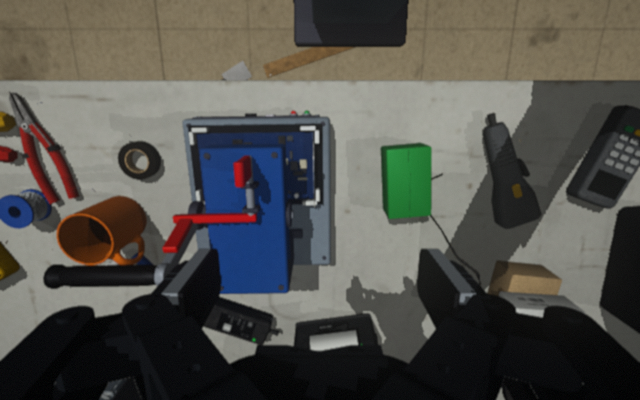

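The wrist view shows the tab at (243,172), the finger from (255,217) to (170,245), the lever bar from (50,277) to (160,275), and the mug in front of it at (105,230). The scanner lies at (510,175), clear of everything. Next I'll fit the fixture yaw, the tab and the bar.

Run:
```python
from h import *
np.set_printoptions(precision=1,suppress=True)
for c in ["wrist","side","scene"]:
    d=np.load(c+"_c.npz"); D=d["D"]; C=(*d["k"],d["T"]); P=cloud(C,D,D>0); I=d["im"][D>0].astype(int)
    b=lambda x0,x1,y0,y1,z0,z1:(P[:,0]>x0)&(P[:,0]<x1)&(P[:,1]>y0)&(P[:,1]<y1)&(P[:,2]>z0)&(P[:,2]<z1)
    blue=(I[:,2]>I[:,0]+30); red=(I[:,0]>I[:,1]+60)&(I[:,0]>I[:,2]+60)
    H=P[b(330,580,-280,-100,143,156)&blue]; print(c,"head",np.median(H[:,2]),cv2.minAreaRect(H[:,:2].astype(np.float32)))
    B=P[b(300,580,-330,-60,36,47)]; print("base",cv2.minAreaRect(B[:,:2].astype(np.float32)))
    R=P[b(370,460,-230,-140,170,225)&red]; print("tab",len(R),np.percentile(R,[2,50,98],axis=0).ravel())
    T=P[b(370,460,-230,-140,208,225)&red]; print("tabtop",len(T),T.mean(0) if len(T) else '',cv2.minAreaRect(T[:,:2].astype(np.float32)) if len(T)>3 else'')
    G=P[b(480,560,-380,-225,215,262)&(I.max(1)<90)]
    print("bar",len(G),np.percentile(G,[1,50,99],axis=0).ravel())
    for y0 in range(-360,-240,20):
        m=(G[:,1]>=y0)&(G[:,1]<y0+20)
        if m.sum()>3: print(" ",y0,m.sum(),G[m].mean(0),np.percentile(G[m,2],95),np.percentile(G[m,0],[3,97]))
    M=P[b(420,620,-480,-300,20,110)&(I[:,0]>I[:,2]+50)]; print("mug",len(M),np.percentile(M,[1,99],axis=0).ravel() if len(M) else '')
```

```text
wrist head 149.62485504261116 ((491.94525146484375, -192.01321411132812), (177.27574157714844, 100.05323791503906), 0.7888615727424622)
base ((476.2391357421875, -192.08009338378906), (210.1673126220703, 219.736083984375), 0.7300850749015808)
tab 238 [ 410.6 -185.9  199.   421.9 -181.2  212.2  435.3 -177.1  214.1]
tabtop 229 [ 422.7 -181.3  212.1] ((423.13311767578125, -181.6728057861328), (9.34957504272461, 25.501771926879883), 88.2408676147461)
bar 2599 [ 510.4 -372.4  216.9  518.6 -314.5  243.3  533.1 -254.5  247.1]
  -360 384 [ 520.6 -349.6  242.5] 245.84930725875984 [513.5 531.9]
  -340 427 [ 520.5 -330.   242.7] 246.07240567635338 [513.2 532.9]
  -320 423 [ 519.8 -310.   242.7] 246.08583091043658 [512.9 530.3]
  -300 427 [ 519.5 -289.8  242.6] 246.14383186419332 [512.6 530.7]
  -280 367 [ 518.6 -271.3  240. ] 245.69400843678406 [511.1 530.2]
  -260 201 [ 514.4 -255.5  228.6] 242.7936752488058 [503. 521.]
mug 1814 [ 501.5 -473.6   23.2  584.1 -382.8  101.3]
side head 149.69050387410516 ((490.677001953125, -193.6108856201172), (178.0380401611328, 100.30844116210938), 1.1701290607
[... 983 characters left out ...]
12.97491455078125), 3.5849015712738037)
tab 70 [ 409.7 -186.1  171.8  419.9 -177.4  191.2  436.3 -169.6  209.6]
tabtop 6 [ 423.6 -177.6  209.5] ((424.4978332519531, -176.7096405029297), (11.927010536193848, 12.126033782958984), 10.675454139709473)
bar 79 [ 508.1 -374.   227.4  515.7 -319.4  239.9  529.8 -267.7  247. ]
  -360 17 [ 516.6 -348.4  238.4] 244.68566965812977 [511.2 524.7]
  -340 13 [ 517.  -328.1  238.3] 243.37418967822478 [511.9 526.9]
  -320 15 [ 516.7 -310.5  238.6] 244.74781038248778 [508.1 525.3]
  -300 14 [ 517.  -291.4  238. ] 243.6964063370865 [510.2 526.9]
  -280 11 [ 512.3 -273.5  239.2] 245.12982266476308 [508.6 516.5]
mug 274 [ 497.3 -477.7   22.2  580.3 -388.7   99.9]
```

Fixture yaw is about +0.8°. The tab is at x 410–435, y −187 to −178, top z 214, with the pin at z 160. The bar axis is at x≈522, z≈235 (129+110·cos15°=235, matches), y −375 to −262, so the shaft is at x≈493. First the catch, with the fingers shut, pushing from the right.

{"op": "apply_moves", "data": {"targets": "1 0.005 -0.04 0.02 0 0 0;1 0.009 -0.08 0.05 0 0 0;1 0.009 -0.116 0.08 0 0 0;1 0.009 -0.12 0.12 0 0 0;1 0.009 -0.12 0.16 0 0 0;1 0.009 -0.12 0.19 0 0 0;1 0.009 -0.12 0.207 0 0 0;1 0.009 -0.12 0.212 0 0 0;1 0.009 -0.12 0.212 0 0 0;1 0.009 -0.12 0.212 0 0 0"}}

```text
time_s: 15.45
tool_pos: [415.8, -222.6, 189.6]
ee_rot: [[-1.0, 0.001, 0.002], [0.001, 1.0, -0.001], [-0.002, -0.001, -1.0]]
contact_force: [-0.8, -0.2, 0.5]
opening: 0.1
gripper_force: 0.0
```

Run:
```python
from h import *
im,D=r.get_image("side"); C=cal("side")
save("c3.png",cv2.resize(im[130:280,240:400],None,fx=4,fy=4,interpolation=cv2.INTER_CUBIC)); s=r.read_state();print(s["tool_pos"],s["opening"],s["contact_force"])
```

```text
[ 415.98046521 -222.69784269  189.95631969] -0.027730495370534673 [0.00867922 0.66573384 0.48366526]
```

View pics/c3.png

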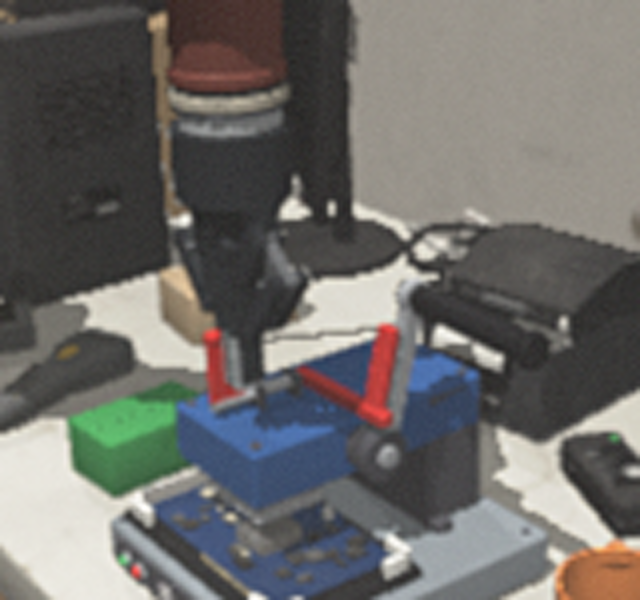

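The crop shows the shut fingers at (255,350), just right of the red tab at (215,365) and clear of the red finger at (380,370). Now I push the tab to the left.

{"op": "apply_moves", "data": {"targets": "1 0 0.01 0 0 0 0;1 0 0.018 0 0 0 0;1 0 0.026 0 0 0 0;1 0 0.034 0 0 0 0;1 0 0.042 0 0 0 0;1 0 0.05 0 0 0 0;1 0 0.058 0.001 0 0 0;1 0 0.063 0.006 0 0 0;1 0 0.068 0.01 0 0 0;1 0 0.07 0.014 0 0 0"}}

```text
time_s: 16.5
tool_pos: [414.9, -151.2, 173.6]
ee_rot: [[-1.0, 0.001, -0.0], [0.001, 1.0, 0.001], [0.0, 0.001, -1.0]]
contact_force: [0.5, -1.9, 0.9]
opening: -0.1
gripper_force: 0.5
```

Run:
```python
from h import *
np.set_printoptions(precision=1,suppress=True)
s=r.read_state();print(s["tool_pos"],s["contact_force"])
for c in ["side","scene"]:
    im,D=r.get_image(c); C=cal(c); P=cloud(C,D,D>0); I=im[D>0].astype(int); red=(I[:,0]>I[:,1]+60)&(I[:,0]>I[:,2]+60)
    for x0,x1 in [(400,440),(470,515)]:
        Q=P[red&(P[:,0]>x0)&(P[:,0]<x1)&(P[:,1]>-290)&(P[:,1]<-90)&(P[:,2]>154)&(P[:,2]<290)]; print(c,x0,len(Q),np.percentile(Q,[2,50,98],axis=0).ravel() if len(Q) else '')
    if c=="side": save("c4.png",cv2.resize(im[130:280,240:400],None,fx=4,fy=4,interpolation=cv2.INTER_CUBIC))
```

```text
[ 414.9 -151.2  173.6] [ 0.5 -1.9  0.9]
side 400 66 [ 409.6 -180.2  163.4  421.  -167.6  167.9  435.8 -153.9  171.7]
side 470 123 [ 480.3 -208.7  168.5  484.7 -193.3  237.2  500.5 -152.7  254.8]
scene 400 28 [ 403.5 -176.9  157.5  412.8 -138.1  170.3  432.8 -115.9  201.9]
scene 470 83 [ 477.6 -198.9  165.8  486.8 -176.2  239.1  501.  -143.4  252.6]
```

View pics/c4.png

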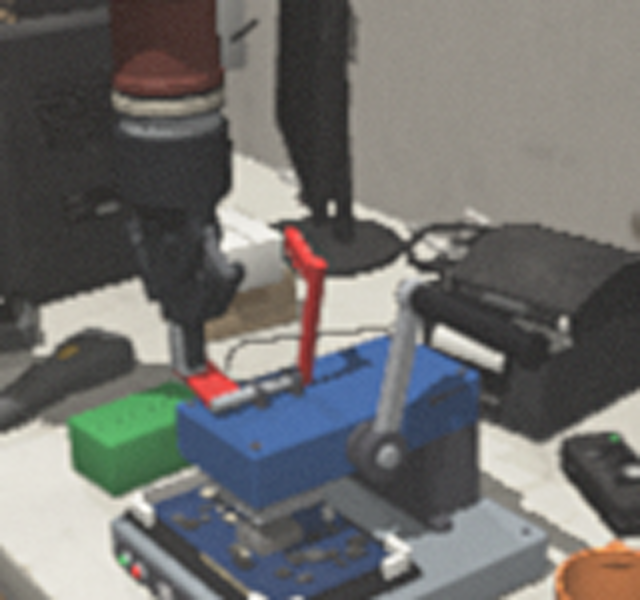

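The tab lies nearly flat to the left (205,385), tab slope and finger position implying about 1.3 rad, and the red finger stands up at (310,310), clear of the lever. The lever hasn't moved. I retreat straight up.

{"op": "apply_moves", "data": {"targets": "1 0 0 -0.03 0 0 0;1 0 0 -0.07 0 0 0;1 0 0 -0.115 0 0 0;1 0 0 -0.16 0 0 0;0 0 0 -0.18 0 0 0;-1 0 -0.03 -0.18 0 0 0;-1 0 -0.07 -0.18 0 0 0;-1 0 -0.1 -0.18 0 0 0;-1 0 -0.13 -0.18 0 0 0;-1 0 -0.15 -0.18 0 0 0"}}

```text
time_s: 17.6
tool_pos: [414.4, -303.5, 353.5]
ee_rot: [[-1.0, 0.003, -0.001], [0.003, 1.0, 0.001], [0.001, 0.001, -1.0]]
contact_force: [-0.4, -0.0, 0.2]
opening: 84.7
gripper_force: 0.0
```

Run:
```python
from h import *
c,s=np.cos(np.radians(20)),np.sin(np.radians(20))
R=np.array([[0,c,s],[1,0,0],[0,s,-c]]); print(np.linalg.det(R)); go([490,-318,321],R)
s=r.read_state(); print(s["tool_pos"],s["joint_pos"])
R0=np.array(s["ee_rot"]);rv=Ro.from_matrix(R0.T@R).as_rotvec()
im,D=r.get_image("side"); C=cal("side"); P=cloud(C,D,D>0); I=im[D>0].astype(int); red=(I[:,0]>I[:,1]+60)&(I[:,0]>I[:,2]+60)
for x0,x1 in [(400,440),(470,515)]:
    Q=P[red&(P[:,0]>x0)&(P[:,0]<x1)&(P[:,1]>-290)&(P[:,1]<-90)&(P[:,2]>154)&(P[:,2]<290)]; print(len(Q),np.percentile(Q,[2,50,98],axis=0).round(1))
```

```text
1.0
shift [-0.0757 -0.0143  0.0324] rot [-15.69 -15.76  88.84]
[ 414.41129991 -303.5312586   353.48919619] [-7.69065434e-01 -9.85040097e-02  1.71841809e+00  3.36781332e-04
  1.52312434e+00 -2.33736976e+00]
103 [[ 409.3 -180.   164.1]
 [ 420.4 -155.8  169.5]
 [ 432.8 -135.4  175.7]]
127 [[ 480.  -206.8  168.6]
 [ 484.5 -193.1  238.3]
 [ 500.1 -152.3  254.6]]
```

{"op": "apply_moves", "data": {"targets": "-1 0 0 0 -1.4 -1.4 8;-1 0 0 0 -2.8 -2.8 16;-1 -0.01 0 0 -4.2 -4.2 24;-1 -0.02 0 0 -5.6 -5.6 32;-1 -0.03 -0.005 0 -7.1 -7.1 40;-1 -0.04 -0.01 0 -8.5 -8.5 48;-1 -0.05 -0.012 0 -9.9 -9.9 56;-1 -0.06 -0.014 0 -11.3 -11.3 64;-1 -0.07 -0.014 0.01 -12.7 -12.7 72;-1 -0.0757 -0.0143 0.015 -14.1 -14.2 80"}}

```text
time_s: 18.65
tool_pos: [490.9, -315.5, 338.2]
ee_rot: [[-0.151, 0.937, 0.315], [0.988, 0.15, 0.026], [-0.023, 0.315, -0.949]]
contact_force: [-0.9, 0.3, -0.4]
opening: 85.6
gripper_force: 0.0
```

Run:
```python
from h import *
c,s=np.cos(np.radians(20)),np.sin(np.radians(20))
R=np.array([[0,c,s],[1,0,0],[0,s,-c]]); go([490,-318,321],R);go([528,-318,218],R)
s=r.read_state(); print(s["tool_pos"],s["joint_pos"])
```

```text
shift [-0.002  -0.0066  0.016 ] rot [-1.5  -1.59  8.62]
shift [-0.0053 -0.0035  0.1257] rot [-1.5  -1.59  8.62]
[ 490.89513416 -315.46370586  338.20367754] [-0.82357303 -0.09390896  1.77028032  0.26322712  1.27200124 -1.03187352]
```

{"op": "apply_moves", "data": {"targets": "-1 -0.002 -0.007 0.016 -1.5 -1.6 8.2;-1 -0.003 -0.006 0.035 -1.5 -1.6 8.6;-1 -0.004 -0.005 0.06 -1.5 -1.6 8.6;-1 -0.005 -0.004 0.085 -1.5 -1.6 8.6;-1 -0.005 -0.004 0.105 -1.5 -1.6 8.6;-1 -0.005 -0.0035 0.118 -1.5 -1.6 8.6;-1 -0.005 -0.0035 0.124 -1.5 -1.6 8.6;-1 -0.005 -0.0035 0.126 -1.5 -1.6 8.6;-1 -0.005 -0.0035 0.126 -1.5 -1.6 8.6;-1 -0.005 -0.0035 0.126 -1.5 -1.6 8.6"}}

```text
time_s: 19.65
tool_pos: [528.1, -319.4, 220.1]
ee_rot: [[-0.005, 0.939, 0.343], [1.0, 0.006, -0.003], [-0.005, 0.343, -0.939]]
contact_force: [0.8, -0.1, 1.2]
opening: 85.5
gripper_force: 0.0
```

{"op": "apply_moves", "data": {"targets": "0 0 0 0 0 0 0;0.5 0 0 0 0 0 0;1 0 0 0 0 0 0;1 0 0 0 0 0 0;1 0 0 0 0 0 0;1 0 0 0 0 0 0;1 0 0 0 0 0 0;1 0 0 0 0 0 0;1 0 0 0 0 0 0;1 0 0 0 0 0 0"}}

```text
time_s: 20.65
tool_pos: [528.3, -319.0, 219.6]
ee_rot: [[-0.005, 0.939, 0.343], [1.0, 0.006, -0.002], [-0.004, 0.343, -0.939]]
contact_force: [3.6, 1.5, 3.7]
opening: 20.0
gripper_force: 58.9
```

Run:
```python
from h import *
im,D=r.get_image("side")
save("c5.png",cv2.resize(im[130:280,260:420],None,fx=4,fy=4,interpolation=cv2.INTER_CUBIC)); s=r.read_state();print(s)
```

```text
{'time_s': 20.7, 'joint_pos': array([-0.77671385,  0.04314198,  1.86580038,  0.28885176,  0.99538522,
       -0.91162036]), 'joint_vel': array([ 0.00090055, -0.00119971,  0.00159501, -0.00049766, -0.00127921,
       -0.00068956]), 'joint_efforts': array([ -1.91207908, -29.58104432, -26.82314515,  -0.31953352,
        -0.10320429,   0.03094983]), 'tool_pos': array([ 528.31479851, -319.04113913,  219.55838905]), 'ee_rot': array([[-0.00510311,  0.93918472,  0.34337445],
       [ 0.99997726,  0.00630643, -0.00238779],
       [-0.00440804,  0.34335446, -0.93919555]]), 'contact_force': array([4.35355494, 1.59993535, 3.7587281 ]), 'moment': array([ 0.21420243, -0.65932399,  0.10155919]), 'gripper_force': 58.88437628746033, 'opening': 20.015469484703885}
```

View pics/c5.png

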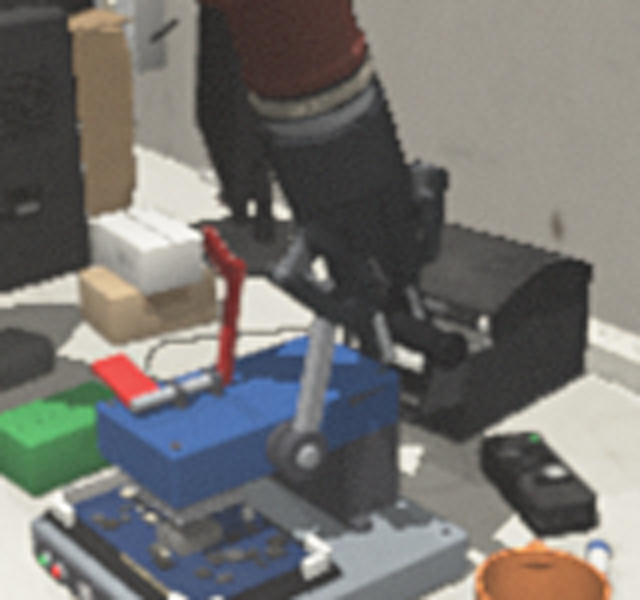

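The crop shows the fingers round the black bar at (390,320), with the red finger at (230,300) well clear. Opening is 20 mm with the pads at 59 N. Next I work out the arc.

Run:
```python
from h import *
np.set_printoptions(precision=4,suppress=True)
R0=np.array(r.read_state()["ee_rot"]);a=np.radians(15);y=np.radians(.8)
for q in [.05,.12,.2,.3,.4,.5,.6,.7,.8,.88,.95,1,1.03,1.047,1.07]:
    f=q-a; d=-.110*(np.sin(f)+np.sin(a)); w=np.array([d*np.cos(y),d*np.sin(y),.110*(np.cos(f)-np.cos(a))]); print(q,R0.T@w)
```

```text
0.05 [-0.0001 -0.0046 -0.003 ]
0.12 [-0.0001 -0.0112 -0.0069]
0.2 [-0.0002 -0.0191 -0.0108]
0.3 [-0.0003 -0.0294 -0.0147]
0.4 [-0.0004 -0.04   -0.0175]
0.5 [-0.0005 -0.0509 -0.0193]
0.6 [-0.0006 -0.0619 -0.02  ]
0.7 [-0.0006 -0.0729 -0.0196]
0.8 [-0.0007 -0.0837 -0.018 ]
0.88 [-0.0007 -0.0923 -0.0161]
0.95 [-0.0008 -0.0997 -0.0138]
1 [-0.0008 -0.1048 -0.0118]
1.03 [-0.0008 -0.1078 -0.0105]
1.047 [-0.0008 -0.1095 -0.0097]
1.07 [-0.0008 -0.1118 -0.0087]
```

{"op": "apply_moves", "data": {"targets": "1 0 -0.0046 -0.003 0 0 0;1 0 -0.0112 -0.0069 0 0 0;1 0 -0.0191 -0.0108 0 0 0;1 0 -0.0294 -0.0147 0 0 0;1 0 -0.04 -0.0175 0 0 0;1 -0.0005 -0.0509 -0.0193 0 0 0;1 -0.0005 -0.0619 -0.02 0 0 0;1 -0.0006 -0.0729 -0.0196 0 0 0;1 -0.0007 -0.0837 -0.018 0 0 0;1 -0.0007 -0.0837 -0.018 0 0 0"}}

```text
time_s: 21.7
tool_pos: [441.2, -319.8, 204.7]
ee_rot: [[-0.003, 0.94, 0.341], [1.0, 0.004, -0.002], [-0.003, 0.341, -0.94]]
contact_force: [10.3, -2.3, -5.3]
opening: 20.1
gripper_force: 59.3
```

{"op": "apply_moves", "data": {"targets": "1 0 -0.0086 0.0019 0 0 0;1 0 -0.016 0.0042 0 0 0;1 0 -0.0211 0.0062 0 0 0;1 0 -0.0241 0.0075 0 0 0;1 0 -0.026 0.0083 0 0 0;1 0 -0.026 0.0083 0 0 0;1 0 -0.026 0.0083 0 0 0;1 0 -0.026 0.0083 0 0 0;1 0 -0.026 0.0083 0 0 0;1 0 -0.026 0.0083 0 0 0"}}

```text
time_s: 22.7
tool_pos: [423.9, -320.0, 190.7]
ee_rot: [[-0.002, 0.937, 0.349], [1.0, 0.003, -0.002], [-0.003, 0.349, -0.937]]
contact_force: [20.5, -1.9, -5.4]
opening: 20.3
gripper_force: 59.6
```

```bash
cat > chk.py <<'E'
from h import *
np.set_printoptions(precision=1,suppress=True)
s=r.read_state();print(s["tool_pos"],s["contact_force"],s["opening"],s["gripper_force"])
R=np.array(s["ee_rot"]); g=s["tool_pos"]-19*R[:,2]; print("bar est",g,"lever est",np.arctan2(493.3-g[0],g[2]-129)+np.radians(15), "rad",np.hypot(493.3-g[0],g[2]-129))
im,D=r.get_image("side"); C=cal("side"); P=cloud(C,D,D>0); I=im[D>0].astype(int)
G=P[(P[:,0]>380)&(P[:,0]<560)&(P[:,1]<-328)&(P[:,1]>-378)&(P[:,2]>150)&(P[:,2]<262)&(I.max(1)<90)]
print("bar end",len(G),np.percentile(G,[2,50,98],axis=0).round(1))
red=(I[:,0]>I[:,1]+60)&(I[:,0]>I[:,2]+60)
for x0,x1 in [(400,440),(470,515)]:
    Q=P[red&(P[:,0]>x0)&(P[:,0]<x1)&(P[:,1]>-290)&(P[:,1]<-90)&(P[:,2]>154)&(P[:,2]<290)]; print(len(Q),np.percentile(Q,[2,50,98],axis=0).round(1) if len(Q) else'')
save("c6.png",cv2.resize(im[130:280,240:400],None,fx=4,fy=4,interpolation=cv2.INTER_CUBIC))
E
python3 chk.py
```

```text
[ 423.9 -320.   190.7] [20.5 -1.9 -5.4] 20.260234793414497 59.635847210884094
bar est [ 417.3 -320.   208.5] lever est 1.0243933522453008 rad 110.01217014931127
bar end 362 [[ 382.  -377.   199.2]
 [ 411.3 -337.   217.3]
 [ 440.8 -328.5  260.6]]
32 [[ 410.2 -178.3  165.1]
 [ 414.6 -159.   168.8]
 [ 423.2 -137.6  176.3]]
0
```

View pics/c6.png

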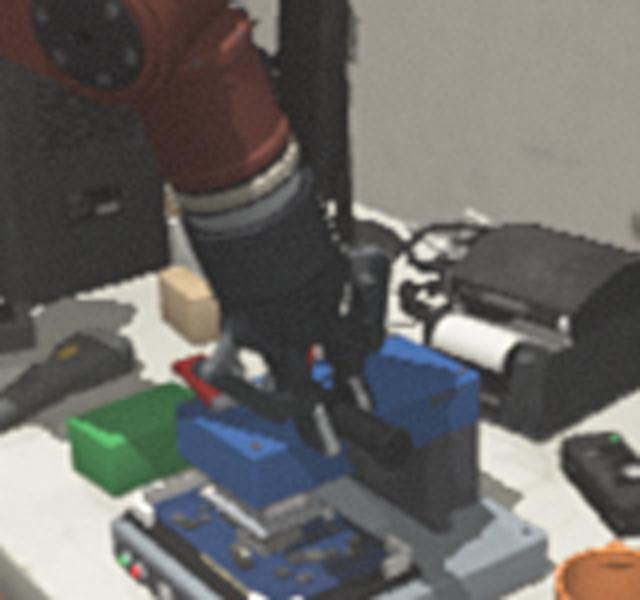

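The lever is down at the front with the hand on the bar (340,420) and the foot down on the board (270,510). Geometry gives about 1.02 rad at radius 110.0. I'll nudge 2 mm further and ease the radial strain.

{"op": "apply_moves", "data": {"targets": "1 0 -0.0007 0.0009 0 0 0;1 0 -0.0014 0.0017 0 0 0;1 0 -0.0014 0.0017 0 0 0;1 0 -0.0014 0.0017 0 0 0;1 0 -0.0014 0.0017 0 0 0;1 0 -0.0014 0.0017 0 0 0;1 0 -0.0014 0.0017 0 0 0;1 0 -0.0014 0.0017 0 0 0;1 0 -0.0014 0.0017 0 0 0;1 0 -0.0014 0.0017 0 0 0"}}

```text
time_s: 23.75
tool_pos: [423.9, -320.2, 190.5]
ee_rot: [[-0.003, 0.936, 0.351], [1.0, 0.004, -0.003], [-0.004, 0.351, -0.936]]
contact_force: [18.0, 1.6, 1.6]
opening: 20.1
gripper_force: 60.3
```

```bash
python3 chk.py
python3 - <<'E'
from h import *
np.set_printoptions(precision=1,suppress=True)
for c in ["scene","side"]:
    im,D=r.get_image(c);C=cal(c);P=cloud(C,D,D>0)
    Q=P[(P[:,0]>375)&(P[:,0]<580)&(P[:,1]>140)&(P[:,1]<270)&(P[:,2]>9)&(P[:,2]<60)]; print(c,"scanner",len(Q),cv2.minAreaRect(Q[:,:2].astype(np.float32)),Q[:,2].max())
E
```

```text
[ 423.9 -320.2  190.5] [18.   1.6  1.6] 20.07301580236083 60.337942242622375
bar est [ 417.3 -320.2  208.3] lever est 1.0262622446317353 rad 109.84079561563419
bar end 363 [[ 381.8 -377.4  199.4]
 [ 411.9 -336.6  217. ]
 [ 440.  -328.5  260.7]]
33 [[ 409.9 -176.8  164.1]
 [ 415.3 -155.8  170.9]
 [ 426.7 -138.3  176.2]]
0 
scene scanner 639 ((456.1336975097656, 206.1204071044922), (178.95529174804688, 65.74823760986328), 24.232690811157227) 40.94561888821943
side scanner 447 ((457.55169677734375, 202.13104248046875), (176.47178649902344, 63.55518341064453), 14.443140029907227) 40.74499545910328
```

A further 2 mm commanded didn't move the bar and the tangential force rose to about 14 N, so the lever is on its stop. The catch is still off (about 1.3 rad) and the scanner is flat, so I hand in.

```bash
python3 -c "
from plant import r
print(r.job_done())"
```

```text
the job is handed in; nothing more can be done
None
```

I handed the job in at about 24 s: scanner held at the label for over a second and laid flat again, catch flipped left to about 1.3 rad, and lever still held at its stop (about 1.03 rad by my measurements); the hand-in returned no verdict, and the foot's force on the board could not be read directly.

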